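# Load a copper tube into the cutting jig and lock its clamp

### The arm

A 6-joint arm with a two-finger parallel gripper is mounted at the origin on a cart in front of the work surface, level with it; the furniture and walls round the work are solid. World frame = base frame: x ahead of the robot, y to its left, z up, the work surface at z = 0. Lengths are in m, angles in rad, forces in N, time in s.
With the tool pointing down it reaches from about 0.325 to 0.875 m from the base axis. Payload 4.4 kg.
Tool frame: the origin (TCP) lies at the very end of the fingers, on their centre line; the grasp point (between the pads) lies 19 mm behind it (grip_point_offset is the distance from the TCP to the grasp point, in m); z points along the fingers, y is the direction in which the jaws open and shut (so a half turn about z gives the same grasp; the last joint's range is limited). The gripper opens to 85 mm and grips with 20 to 120 N. Pads are 22 mm wide; open, the fingers measure 114 mm over their backs; the gripper's body (76 mm by 85 mm) begins 54 mm behind the grasp point. The pads swing forward as they close: fully open they stand 13 mm farther back than shut.
Start: joints at [-1.331, 0.207, 1.542, -0, 1.393, -0.15], TCP at [0.218, -0.532, 0.231] pointing down, gripper open.
Joint ranges: [-2.73, 2.73], [-0.86, 2.22], [0.23, 2.46], [-1.11, 4.25], [0.08, 2.63], [-2.82, 2.82]. Speed limits (rad/s): [2.79, 2.79, 3.14, 3.14, 3.14, 3.14].

### API

Orientations are given as a unit quaternion [w, x, y, z].
In Python, from bench import * gives the robot as it stands. The module is installed in compiled form; this text tells all that it offers. Calls block until the motion is done:
- move_ptp(position, orientation): joint-space move of the TCP to a pose.
- movel(position, attitude=None, vel=0.15, stop_force=None): straight line of the TCP; attitude=None keeps the orientation; vel is the mean speed in m/s. With stop_force (N) it stops when the force on the tool has changed by that much, and returns True; else False.
- goto_joints(angles): joint-space move.
- gripper_to(opening, force=None): opening from 0.0 (shut) to 1.0 (fully open); force is the grip in N (None keeps the last); returns when the fingers have stopped.
- pause(seconds).
- ik(position, orientation): joint angles nearest the present ones, or None.
- sense(): the state.
- snapshot(name): name is "scene" or "top" or "wrist"; returns (picture, depth): 480x640x3 uint8, red, green, blue; 480x640 float32, m along the optical axis (not along the pixel's ray), 0 where there is no reading.
- get_calibration(name): a dict with "fx", "fy", "cx", "cy" (pixels), "position" and "rotation" of the camera in the world. Camera axes: x right, y up, looking along -z (the intrinsics and any distortion apply to the point x, -y, -z); pixel columns grow to the right and rows downward; lengths in m; the calibration is good to about 2 mm. A picture is of the moment at which its call begins: read the wrist's pose just before it. get_calibration takes no time and is no camera call; for the wrist camera it gives the pose at the moment of the call.
A pose or a line that the arm cannot do raises IKError and nothing moves.
- job_done(): hands the job in, once; it reports no verdict.
The state is a dict: "time": time; "joint_pos": joint angles; "dq": joint speeds; "effort": joint torques, N m; "eef_pos": TCP position; "eef_rot": TCP orientation; "force": force on the tool from outside, world axes, zero at the start; "ft_torque": the same for the moment, N m; "width": opening from 0.0 (shut) to 1.0 (fully open).
Only numpy, scipy, OpenCV 4.12 (cv2) and the standard library are available. Lean on these libraries where they do the work, as an engineer would, in place of code of your own. Each camera call takes 0.05 s, during which the arm holds its last target. There are 200 camera calls.

### The job

Load the loose copper tube into the tube-cutting jig ready for sawing: feed it along the V-rail from the open end, under the clamp yoke, until its end touches the length stop. Let go of the tube, then turn the red knob clockwise until it clicks past its detent and the clamp holds the tube. Leave the other things on the bench where they are.

Things in the scene. Friction and masses are not known exactly. Their poses are not given: they have to be found in the camera images.
- tube: Straight copper tube, 28 mm outside diameter, 260 mm long, 0.25 kg, lying loose on the bench behind the jig; it can roll. Origin at its middle, on its axis; its own y runs along the tube; both ends are alike.
- jig: Tube-cutting jig, bolted down; z up; the tube is fed along its y, towards -y. Origin at bench height under the yoke's edge. Base plate 72 mm wide (x), 8 mm thick, y +175 to -225 mm. On it a narrow aluminium V-rail, 25 mm wide over its edges. A tube lying in it has its axis at x 0, z 45 mm; the rail's edges stand 9 to 12 mm below that axis, so fingers can straddle the tube.
- stop_face (a point): Middle of the face of the blue length stop, a plate 40 mm wide, top z 65 mm (face at jig x 0, y -200 mm, z 45 mm); the tube's leading end must touch it; axes as the jig's. With the tube home its middle is 130 mm from here along jig +y, and it sticks out about 30 mm before the saw cheeks.
- rail_mouth (a point): Axis of a lying tube at the V-rail's open end (jig x 0, y +165 mm, z 45 mm), where the tube is fed in; axes as the jig's. The rail runs from here to the stop.
- yoke_gap (a point): Tube axis under the blue clamp yoke (jig x 0, y -7 mm, z 45 mm). Yoke y +8 to -22 mm: legs 44 mm apart inside, beam 64 mm wide, z 80 to 110 mm; open jaw 5 to 7.5 mm above a lying tube. Before it, y +10 to +28 mm, two pairs of steel saw cheeks 44 mm apart, top z 73 mm, open above. A gripper cannot pass the yoke: feed the tube under it and take it again on the other side.
- clamp_grip (a point): Middle of the red wing knob's handle on top of the yoke (jig x 0, y -7 mm, z 136.5 mm). Handle 54 mm long along its own x, 13 mm thick (its y), 26 mm tall, from z 123 to 149 mm; vertical axis. With the knob at 0 its x is the jig's x (across the rail); it turns with the knob.
- clamp_knob (a joint): Turn of the red knob, rad, clockwise from above positive: 0 fully open, starts between 0 and 0.25, end of travel 1.35. It lowers the jaw by 7.5 mm a radian; a sprung detent resists from about 0.65 to its peak at 0.95 (about 0.15 N m), and beyond it the knob clicks forward to rest at about 1.2.
- elbow_galv: Galvanised elbow, 64x64x40 mm, bystander behind the jig; origin at the centre of its underside.
- tee_galv: Galvanised tee, 54x74x35 mm, bystander behind the jig; origin at the centre of its underside.
- union_brass: Brass union half, 46x40x40 mm, bystander behind the jig; origin at the centre of its underside.
- washer_case: Clear washer case, 79x115x27 mm, bystander behind the jig; origin at the centre of its underside.
- thread_tape: Roll of pink thread tape, 53 mm across, 14 mm high, bystander behind the jig; origin at the centre of its underside.
- ball_valve: Brass ball valve with red lever, 52x117x76 mm, bystander at the front right; origin at the centre of its underside.
- tape_measure: Yellow pocket tape measure, 34x85x66 mm, bystander at the front right; origin at the centre of its underside.

How it is judged:
On the way:
1. the tube lies in the rail, through under the yoke and against the length stop, with the clamp still open and the fingers off the tube (y of tube in the frame of stop_face below 0.136 m and x of tube in the frame of stop_face between -0.005 and 0.005 m and z of tube in the frame of stop_face between -0.005 and 0.005 m and angle between the y axis of tube and the y axis of stop_face, either way round below 0.05 rad and value of joint clamp_knob below 0.6 rad and contact force between the fingers and tube below 0.1 N), for 0.2 s.
At the end, for the whole second after the job is handed in: The red knob has clicked past its detent (beyond 1.08 rad) and stays there; the tube lies at rest in the V-rail under the yoke, in line with it within 0.05 rad and 5 mm, its leading end within 6 mm of the length stop (value of joint clamp_knob above 1.08 rad and y of tube in the frame of stop_face below 0.136 m and x of tube in the frame of stop_face between -0.005 and 0.005 m and z of tube in the frame of stop_face between -0.005 and 0.005 m and angle between the y axis of tube and the y axis of stop_face, either way round below 0.05 rad and linear speed of tube below 0.02 m/s); the robot touches nothing.
It fails at once if a bystander is shifted by more than 30 mm (distance of any of elbow_galv, tee_galv, union_brass, washer_case, thread_tape, ball_valve, tape_measure from where it was at the start of the episode above 0.03 m).
It also fails if it takes over 58 s, if anything falls off the work surface, if the arm or the gripper's body presses on something with over 40 N, if the wrist force passes 120 N, or if a joint passes its speed limit or range.

## Working session

There is one attempt and no reset: what is moved stays moved. The work goes in short steps, each a Python script; the robot and the scene stay as the last script left them, time stands still between calls to the robot, and variables do not carry over. Pictures are saved under pics/ and viewed, about 8 in all and at most 12, crops included, and the job is handed in when it is done.

```bash
mkdir -p pics; python3 - <<'E'
from bench import *
import cv2,numpy as np
s=sense();print(s['time'],s['eef_pos'],s['eef_rot'],s['width'])
for n in("scene","top"):
    p,d=snapshot(n);cv2.imwrite(f"pics/{n}0.png",p[:,:,::-1]);np.savez(f"pics/{n}0.npz",p=p,d=d)
    c=get_calibration(n);print(n,c,(d>0).mean())
E
```

```text
0.0 [ 0.21828273 -0.5311177   0.2300672 ] [-1.17916794e-03  9.81067675e-01  1.93661614e-01 -7.01190858e-05] 0.9963387286600837
scene {'fx': 508.58400403756644, 'fy': 508.58400403756644, 'cx': 322.5537697701651, 'cy': 248.05190078473404, 'position': array([-0.03587392,  1.01887819,  0.87042134]), 'rotation': array([-0.2348104 , -0.11675799,  0.47214018,  0.8416147 ])} 0.9959537760416667
top {'fx': 510.5992732992788, 'fy': 510.5992732992788, 'cx': 325.8614230618361, 'cy': 244.45059363132117, 'position': array([ 0.29900727, -0.01897339,  1.32987213]), 'rotation': array([ 0.70741445,  0.06106499, -0.07633258, -0.70000657])} 0.9958951822916666
```

View pics/top0.png

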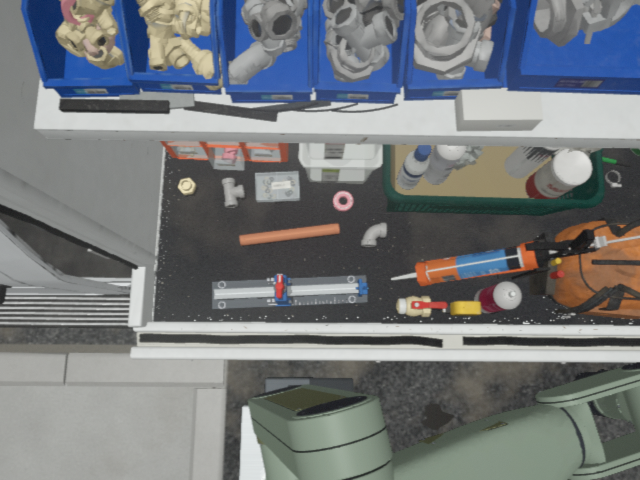

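View pics/scene0.png

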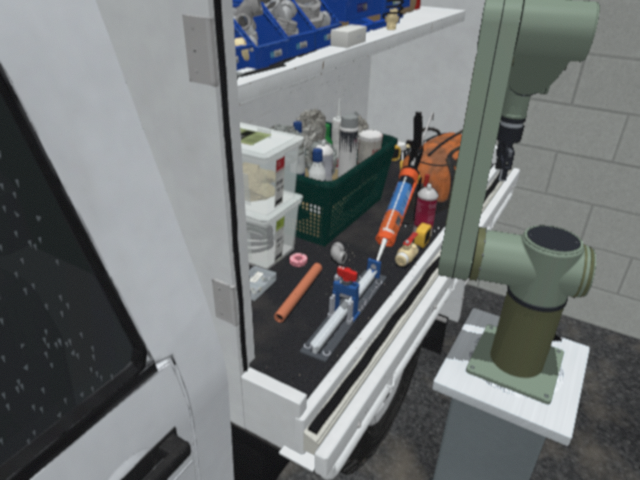

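```bash
cat > h.py <<'E'
from bench import *
import cv2,numpy as np
from scipy.spatial.transform import Rotation as R
def cloud(n,p,d,c):
    q=np.array(c['rotation']);M=R.from_quat(q[[1,2,3,0]]).as_matrix()
    v,u=np.mgrid[:480,:640]
    P=np.stack([(u-c['cx'])/c['fx']*d,-(v-c['cy'])/c['fy']*d,-d],-1)
    return P@M.T+np.array(c['position'])
def down(yaw):  # tool down, jaw (tool y) axis at angle yaw+90deg.. tool x at yaw
    q=(R.from_euler('z',yaw)*R.from_euler('x',np.pi)).as_quat();return q[[3,0,1,2]]
def line(Q):
    m=Q.mean(0);w,v=np.linalg.eigh(np.cov((Q-m).T));return m,v[:,-1]
E
python3 - <<'E'
from h import *
np.set_printoptions(precision=4,suppress=True)
for n in("top","scene"):
    z=np.load(f"pics/{n}0.npz");p,d=z['p'],z['d'];c=get_calibration(n);W=cloud(n,p,d,c)
    hsv=cv2.cvtColor(p,cv2.COLOR_RGB2HSV);H,S,V=[hsv[...,i].astype(int) for i in range(3)]
    ok=d>0
    X,Y,Z=W[...,0],W[...,1],W[...,2]
    reg=ok&(X>.3)&(X<.75)&(Y>-.3)&(Y<.45)
    print(n,'bench z',np.median(Z[reg&(V<60)&(Z<.03)]))
    def cc(m,name,k=3):
        N,l,st,ce=cv2.connectedComponentsWithStats(m.astype(np.uint8))
        for i in np.argsort(-st[1:,4])[:k]+1:
            if st[i,4]<8: continue
            Q=W[l==i];print(name,st[i],'lo',np.percentile(Q,3,axis=0),'hi',np.percentile(Q,97,axis=0),'med',np.median(Q,axis=0))
    cop=reg&(S>90)&(H<15)&(Z<.05)&(Z>-.02)
    cc(cop,'copper')
    N,l,st,ce=cv2.connectedComponentsWithStats(cop.astype(np.uint8));i=1+np.argmax(st[1:,4]);Q=W[l==i]
    m,v=line(Q);t=(Q-m)@v;print('tube line',m,v,np.degrees(np.arctan2(v[1],v[0])),t.min(),t.max(), 'mid',m+v*(t.min()+t.max())/2,'ztop',np.percentile(Q[:,2],95))
    blue=reg&(S>90)&(H>95)&(H<125)&(Z<.13)
    cc(blue,'blue')
    cc(reg&(S>120)&((H<8)|(H>172))&(Z>.1),'red')
    rail=reg&(S<50)&(V>140)&(Z>.015)&(Z<.06)&(X<.5)
    cc(rail,'rail')
    if n=='top':
        for a in range(120,361,10):
            print(a,[(W[a,b].round(3).tolist()) for b in (180,290,400)])
E
```

```text
top bench z 0.0012415541756338744
copper [ 239  223  101   23 1097] lo [ 0.5596 -0.0725  0.0026] hi [0.6084 0.1715 0.0315] med [0.5831 0.0501 0.0251]
tube line [0.5834 0.0499 0.0238] [-0.1393  0.9902  0.0056] 98.0083116920934 -0.13359756524876334 0.13437976965107543 mid [0.5833 0.0503 0.0238] ztop 0.030725578707014867
blue [356 279  13  17 129] lo [ 0.4244 -0.1554 -0.    ] hi [ 0.4596 -0.1266  0.0682] med [ 0.4432 -0.1404  0.0348]
blue [275 292  16  15 127] lo [0.3986 0.047  0.0106] hi [0.4202 0.0757 0.1139] med [0.4031 0.0568 0.1003]
blue [283 275   7  10  38] lo [0.4471 0.048  0.0103] hi [0.4692 0.0568 0.1127] med [0.4568 0.0528 0.0925]
red [276 276   8  22 114] lo [0.4089 0.0567 0.1243] hi [0.4531 0.0709 0.1533] med [0.4291 0.0629 0.1486]
rail [ 133  321  293   13 2980] lo [ 0.3298 -0.2762  0.0223] hi [0.3541 0.3979 0.0342] med [0.3415 0.0626 0.029 ]
rail [288 283  71  13 681] lo [ 0.4256 -0.1228  0.0249] hi [0.4523 0.0441 0.0391] med [ 0.4395 -0.0396  0.0317]
rail [214 287  60  12 586] lo [0.4158 0.0917 0.0244] hi [0.4404 0.2328 0.038 ] med [0.4286 0.1619 0.0321]
120 [[0.626, 0.1
[... 2473 characters left out ...]
115] med [0.4179 0.0732 0.0889]
blue [367 257  15  22 150] lo [ 0.4226 -0.2349 -0.0027] hi [ 0.5013 -0.127   0.066 ] med [ 0.4383 -0.1318  0.0461]
red [337 268  20  13 194] lo [0.4066 0.0582 0.1249] hi [0.455  0.0733 0.1512] med [0.429  0.0684 0.1408]
red [277 158   7  12  54] lo [ 0.7143 -0.0778  0.3164] hi [ 0.7194 -0.0463  0.3391] med [ 0.7168 -0.0607  0.3271]
rail [ 236  254  194  172 3231] lo [ 0.3279 -0.2427  0.0168] hi [0.4792 0.4339 0.0561] med [0.3414 0.2934 0.0289]
rail [310 298  42  54 531] lo [0.4141 0.0406 0.0167] hi [0.4426 0.234  0.0362] med [0.4303 0.1506 0.0309]
rail [359 269  17  25 189] lo [ 0.4263 -0.1272  0.0164] hi [ 0.4536 -0.02    0.0366] med [ 0.44   -0.0785  0.0312]
```

```bash
python3 -c "
import cv2
a=cv2.imread('pics/top0.png')[210:325,195:435];cv2.imwrite('pics/c1.png',cv2.resize(a,(792,380),interpolation=cv2.INTER_CUBIC))"
```

```text
(no output)
```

View pics/c1.png

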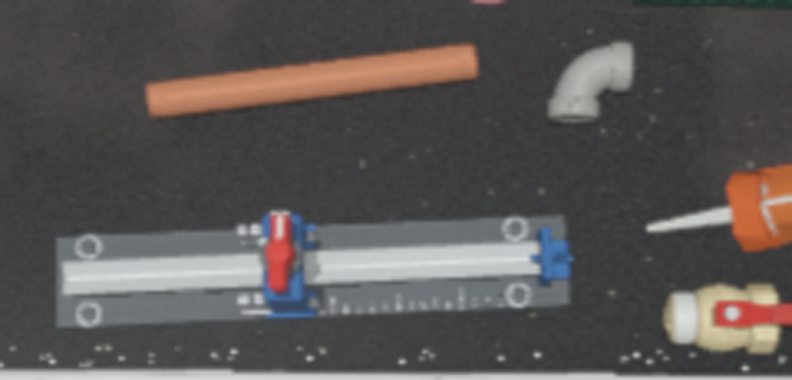

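```bash
python3 - <<'E'
from h import *
np.set_printoptions(precision=4,suppress=True)
z=np.load("pics/top0.npz");W=cloud("top",z['p'],z['d'],get_calibration("top"))
X,Y,Z=W[...,0],W[...,1],W[...,2];r=np.hypot(X,Y)
for y0 in np.arange(-.6,.45,.1):
    m=(X>.33)&(X<.68)&(Y>y0)&(Y<y0+.1)&(Z<.5);print(round(y0,1),Z[m].max() if m.any() else None,end=' ')
m=(X>.3)&(X<.6)&(Y>.36)&(Y<.5);print('\nleft post',[(round(a,2),Z[m&(abs(Y-a)<.01)].max()) for a in np.arange(.37,.49,.02) if (m&(abs(Y-a)<.01)).any()])
s=sense();q=s['eef_rot']
movel([.2183,-.5311,.40])
move_ptp([.40,.03,.36],down(np.radians(96)))
move_ptp([.55,.05,.27],down(np.radians(98)))
s=sense();print(s['time'],s['eef_pos'],s['joint_pos'],s['force'])
c=get_calibration("wrist");p,d=snapshot("wrist");cv2.imwrite("pics/w1.png",p[:,:,::-1]);np.savez("pics/w1.npz",p=p,d=d,**c);print(c)
W=cloud("wrist",p,d,c);hsv=cv2.cvtColor(p,cv2.COLOR_RGB2HSV).astype(int)
m=(d>0)&(hsv[...,1]>90)&(hsv[...,0]<15)&(W[...,2]<.05)&(W[...,2]>.006)&(abs(W[...,0]-.58)<.06)
N,l,st,ce=cv2.connectedComponentsWithStats(m.astype(np.uint8));i=1+np.argmax(st[1:,4]);Q=W[l==i]
mm,v=line(Q);t=(Q-mm)@v;print(st[i],'tube',mm,v,np.degrees(np.arctan2(v[1],v[0])),t.min(),t.max(),'mid',mm+v*(t.min()+t.max())/2,'ztop',np.percentile(Q[:,2],95))
E
```

```text
-0.6 0.390406986856919 -0.5 0.3240355706170719 -0.4 0.2527228519222222 -0.3 0.2531269137979213 -0.2 0.25310440507717447 -0.1 0.04210032365247529 -0.0 0.15607977384277105 0.1 0.07479408398401755 0.2 0.04214986143721888 0.3 0.49921477251773216 0.4 0.49993414976770123 
left post [(np.float64(0.37), np.float64(0.714628176129049)), (np.float64(0.39), np.float64(0.7010904680775307)), (np.float64(0.41), np.float64(0.6915326772590951)), (np.float64(0.43), np.float64(0.6315209821170411)), (np.float64(0.45), np.float64(0.30410173565671483))]
4.225 [0.5498 0.0495 0.2702] [-0.0669  0.1302  1.5492 -0.0003  1.4631 -0.2058] [0.0012 0.2119 0.1412]
{'fx': 336.9165898585365, 'fy': 336.9165898585365, 'cx': 326.53042616958174, 'cy': 244.39502167154677, 'position': array([0.5408, 0.1164, 0.4119]), 'rotation': array([ 0.9883, -0.1361, -0.0095,  0.0688])}
[ 344   95   29  223 5201] tube [0.5845 0.0597 0.0241] [-0.1375  0.9905  0.001 ] 97.90141065098987 -0.1421961129772559 0.11830360811611237 mid [0.5861 0.0479 0.0241] ztop 0.027655762080245117
```

View pics/w1.png

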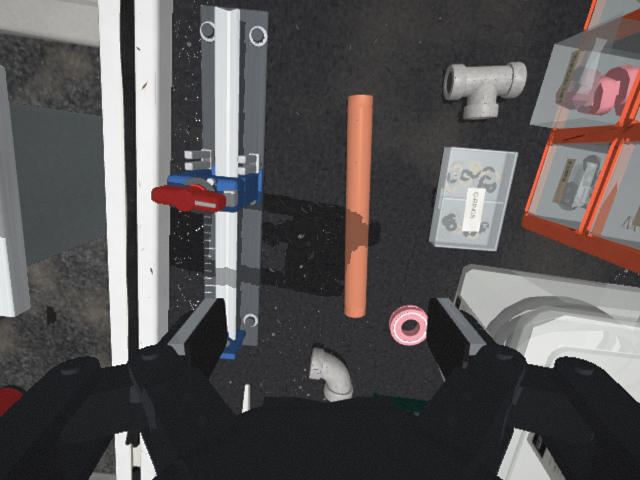

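```bash
python3 - <<'E'
from h import *
np.set_printoptions(precision=4,suppress=True)
z=np.load("pics/top0.npz");W=cloud("top",z['p'],z['d'],get_calibration("top"))
X,Y,Z=W[...,0],W[...,1],W[...,2]
for a,b in((.33,.38),(.38,.43),(.43,.48)):
    print(a,[(round(y,2),Z[(X>a)&(X<b)&(abs(Y-y)<.01)].max().round(3)) for y in np.arange(.26,.46,.02) if ((X>a)&(X<b)&(abs(Y-y)<.01)).any()])
z=np.load("pics/w1.npz");p,d=z['p'],z['d'];W=cloud("wrist",p,d,z);h=cv2.cvtColor(p,cv2.COLOR_RGB2HSV).astype(int)
X,Y,Z=W[...,0],W[...,1],W[...,2];H,S,V=h[...,0],h[...,1],h[...,2]
reg=(d>0)&(X>.38)&(X<.5)&(Y>-.16)&(Y<.27)
m=reg&(S<60)&(Z>.026)&(Z<.045)&(V>60)&(abs(X-.4335+.054*(Y-.072))<.025)
for lo,hi in((-.11,.03),(.11,.23),(-.11,.23)):
    k=m&(Y>lo)&(Y<hi)
    ys=np.arange(lo,hi,.01);c=[];e=[]
    for y in ys:
        q=X[k&(abs(Y-y)<.005)]
        if len(q)>10:c.append((y,(np.percentile(q,2)+np.percentile(q,98))/2));e.append(np.ptp(np.percentile(q,[2,98])))
    f=np.polyfit(*np.array(c).T,1);print('rail',f,'x at .072',np.polyval(f,.072),'width',np.median(e),len(c))
print('rail y',np.percentile(Y[m],[.3,99.7]))
for n,k in(('red',reg&(S>120)&((H<8)|(H>172))&(Z>.11)),('blue stop',reg&(S>90)&(H>95)&(H<125)&(Y<-.1)),('blue yoke',reg&(S>90)&(H>95)&(H<125)&(Y>0)&(Z>.09))):
    Q=W[k];print(n,len(Q),np.percentile(Q,2,axis=0),np.percentile(Q,98,axis=0))
    if n=='red':
        Q=Q[Q[:,2]>.145];print(len(Q),cv2.minAreaRect((Q[:,:2]*1000).astype(np.float32)))
E
```

```text
0.33 [(np.float64(0.26), np.float64(0.035)), (np.float64(0.28), np.float64(0.034)), (np.float64(0.3), np.float64(0.035)), (np.float64(0.32), np.float64(0.035)), (np.float64(0.34), np.float64(0.035)), (np.float64(0.36), np.float64(0.036)), (np.float64(0.38), np.float64(0.034)), (np.float64(0.4), np.float64(0.076)), (np.float64(0.42), np.float64(0.077)), (np.float64(0.44), np.float64(0.075))]
0.38 [(np.float64(0.26), np.float64(0.008)), (np.float64(0.28), np.float64(0.006)), (np.float64(0.3), np.float64(0.006)), (np.float64(0.32), np.float64(0.009)), (np.float64(0.34), np.float64(0.005)), (np.float64(0.36), np.float64(0.006)), (np.float64(0.38), np.float64(0.008)), (np.float64(0.4), np.float64(0.078)), (np.float64(0.42), np.float64(0.078)), (np.float64(0.44), np.float64(0.074))]
0.43 [(np.float64(0.26), np.float64(0.006)), (np.float64(0.28), np.float64(0.007)), (np.float64(0.3), np.float64(0.007)), (np.float64(0.32), np.float64(0.007)), (np.float64(0.34), np.float64(0.008)), (np.float64(0.36), np.float64(0.007)), (np.float64(0.38), np.float64(0.008)), (np.float64(0.4), np.float64(0.077)), (np.float64(0.42), np.float64(0.633)), (np.float64(0.44), np.float64(0.074))]
rail [-0.0978  0.4383] x at .072 0.43124786870191434 width 0.022816101554918033 15
rail [-0.0489  0.4379] x at .072 0.4343818428702697 width 0.023326758226170863 12
rail [-0.065   0.4394] x at .072 0.4347253753720703 width 0.023245153820526165 31
rail y [-0.1277  0.2343]
red 1404 [0.4121 0.0563 0.123 ] [0.4619 0.072  0.15  ]
996 ((444.29833984375, 62.05019760131836), (17.88062286376953, 68.46781921386719), 83.11425018310547)
blue stop 363 [ 0.4492 -0.1366  0.01  ] [ 0.4656 -0.1281  0.0643]
blue yoke 801 [0.4057 0.0516 0.0911] [0.4674 0.0793 0.1104]
```

```bash
python3 - <<'E'
from h import *
np.set_printoptions(precision=4,suppress=True)
q=down(np.radians(97.9))
gripper_to(.8)
move_ptp([.5858,.048,.10],q)
hit=movel([.5858,.048,.004],q,vel=.08,stop_force=8);s=sense();print(hit,s['eef_pos'],s['force'])
gripper_to(0,force=50);s=sense();print(s['width'],s['force'])
movel([.5858,.048,.16],q,vel=.12);pause(.2)
s=sense();print(s['time'],s['width'],s['force'],s['ft_torque'],s['eef_pos'])
c=get_calibration("wrist");p,d=snapshot("wrist");cv2.imwrite("pics/w2.png",p[:,:,::-1])
W=cloud("wrist",p,d,c);h=cv2.cvtColor(p,cv2.COLOR_RGB2HSV).astype(int)
m=(d>0)&(h[...,1]>90)&(h[...,0]<15)&(W[...,2]<.25)&(W[...,2]>.1)&(abs(W[...,0]-.58)<.06)
Q=W[m];mm,v=line(Q);t=(Q-mm)@v;print(len(Q),mm,v,t.min(),t.max(),Q[:,1].min(),Q[:,1].max())
E
```

```text
False [0.5865 0.048  0.0047] [ 0.7039 -0.0211 -0.1765]
0.3102049040258329 [-0.58    0.3201  3.8485]
8.7667 0.30993746240162345 [ 0.0781 -0.4794 -2.0559] [0.0134 0.0613 0.0114] [0.5853 0.048  0.1592]
28157 [0.5788 0.0979 0.179 ] [-0.1378  0.9905 -0.0003] -0.09167505665800776 0.06525382162039271 0.005191835264891753 0.16425349958011992
```

View pics/w2.png

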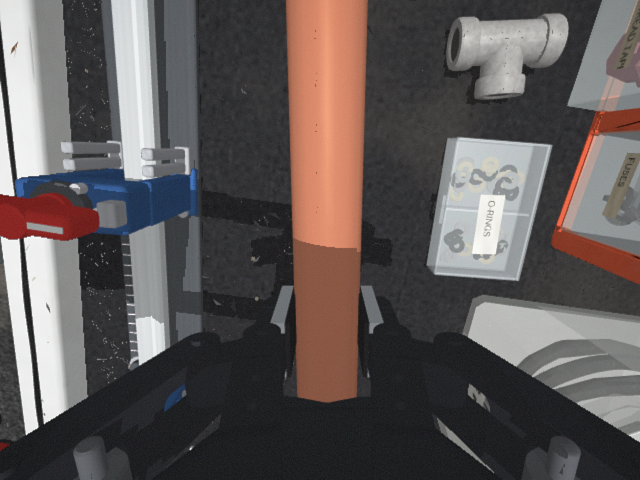

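```bash
cat >> h.py <<'E'
JO=np.array([.4345,.072]);JA=.055
def jig(x,y,z): 
    c,s=np.cos(JA),np.sin(JA);return [JO[0]+c*x-s*y,JO[1]+s*x+c*y,z]
QF=down(np.pi/2+JA)
E
python3 - <<'E'
from h import *
np.set_printoptions(precision=4,suppress=True)
movel([.5858,.048,.21])
move_ptp(jig(0,150,.2)[:0]+jig(0,.150,.20),QF)
movel(jig(0,.150,.07),QF)
c=get_calibration("wrist");p,d=snapshot("wrist");cv2.imwrite("pics/w3.png",p[:,:,::-1])
hit=movel(jig(0,.150,.033),QF,vel=.03,stop_force=6);s=sense();print(hit,s['time'],s['eef_pos'],s['force'],s['ft_torque'])
p,d=snapshot("scene");cv2.imwrite("pics/s3.png",cv2.resize(p[210:370,240:440,::-1],(750,600),interpolation=cv2.INTER_CUBIC))
E
```

```text
True 12.35 [0.4259 0.2217 0.0356] [-0.3453 -0.0761  4.9791] [0.0106 0.051  0.0219]
```

View pics/s3.png

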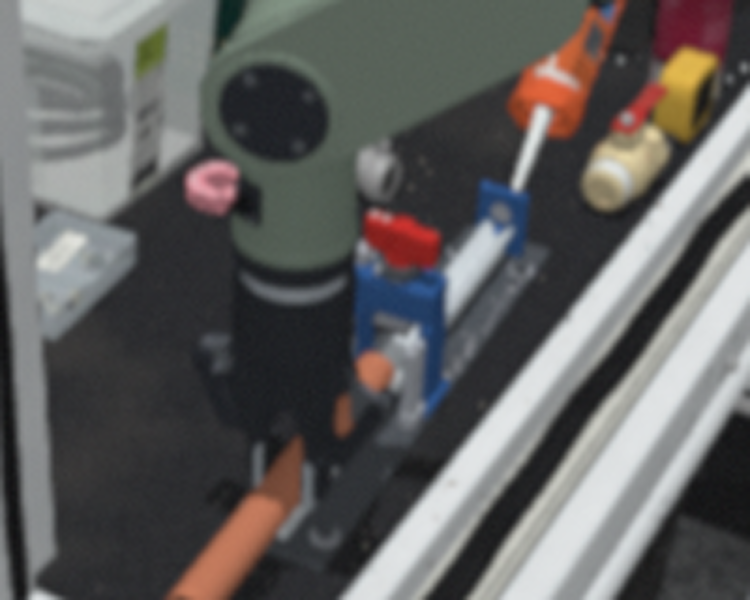

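```bash
python3 - <<'E'
from h import *
np.set_printoptions(precision=4,suppress=True)
z=.0365
movel(jig(0,.150,z),QF,vel=.03)
hit=movel(jig(0,.075,z),QF,vel=.06,stop_force=12);s=sense();print(hit,s['time'],s['eef_pos'],s['force'],s['ft_torque'])
if not hit:
    movel(jig(0,.075,z-.002),QF,vel=.03,stop_force=5);s=sense();print(s['eef_pos'],s['force'],s['ft_torque'])
    gripper_to(.8);movel(jig(0,.075,.16),QF)
    c=get_calibration("wrist");p,d=snapshot("wrist");cv2.imwrite("pics/w4.png",p[:,:,::-1])
    W=cloud("wrist",p,d,c);h=cv2.cvtColor(p,cv2.COLOR_RGB2HSV).astype(int)
    m=(d>0)&(h[...,1]>90)&(h[...,0]<15)&(h[...,0]>4)&(W[...,2]<.075)&(W[...,2]>.04)&(abs(W[...,0]-.43)<.04)
    Q=W[m];mm,v=line(Q);t=(Q-mm)@v;a=np.array([mm+v*t.min(),mm+v*t.max()]);print(len(Q),v,a)
    ex=np.array([np.cos(JA),np.sin(JA)]);ey=np.array([-ex[1],ex[0]])
    print('jig xy of ends',[((e[:2]-JO)@ex,(e[:2]-JO)@ey) for e in a],'ztop',np.percentile(Q[:,2],[50,95]),sense()['time'])
E
```

```text
False 14.0583 [0.4304 0.1472 0.0365] [-0.6567  0.9284 -3.0118] [ 0.0526 -0.0223 -0.0234]
[0.4305 0.1472 0.0361] [-4.6649 -1.4565 11.3968] [-0.1975  0.79   -0.0865]
10427 [-0.0535  0.9986  0.0002] [[0.4348 0.0647 0.0553]
 [0.4234 0.2774 0.0553]]
jig xy of ends [(np.float64(-0.00012300900597497416), np.float64(-0.007307885834610262)), (np.float64(0.000197135531333735), np.float64(0.20568239728374174))] ztop [0.0562 0.0585] 15.825
```

View pics/w4.png

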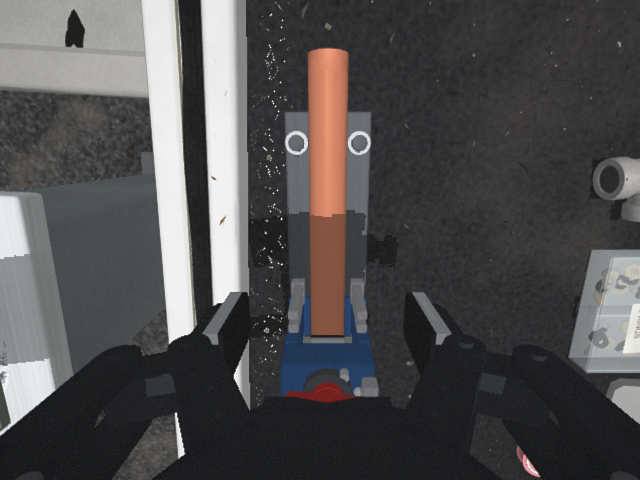

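```bash
python3 - <<'E'
from h import *
np.set_printoptions(precision=4,suppress=True)
z=.0363
def rep(t): s=sense();print(t,round(s['time'],2),s['eef_pos'],s['force'],round(s['width'],3))
move_ptp(jig(0,.185,.10),QF)
movel(jig(0,.185,z),QF,vel=.08);gripper_to(0,force=30);rep('grip')
hit=movel(jig(0,.080,z),QF,vel=.06,stop_force=15);rep(hit)
gripper_to(.7);movel(jig(0,.08,.12),QF);gripper_to(0)
movel(jig(0,.135,.12),QF);movel(jig(0,.135,.039),QF,vel=.08,stop_force=8);rep('behind')
hit=movel(jig(0,.062,.039),QF,vel=.03,stop_force=8);rep(('push',hit))
E
```

```text
grip 17.78 [0.424  0.2569 0.0368] [-1.8704 -0.3543  6.5065] 0.314
False 19.68 [0.4295 0.1534 0.0369] [-3.9548  5.266   8.0648] 0.31
behind 23.07 [0.4277 0.207  0.0395] [-0.1448  0.1785  0.5519] -0.0
('push', True) 25.0 [0.4303 0.142  0.0387] [-0.0184  1.3501  1.5536] 0.003
```

```bash
python3 - <<'E'
from h import *
np.set_printoptions(precision=4,suppress=True)
ex=np.array([np.cos(JA),np.sin(JA)]);ey=np.array([-ex[1],ex[0]])
movel(jig(0,.085,.039),QF,vel=.1);movel(jig(0,.085,.2),QF,vel=.2)
gripper_to(.6)
move_ptp(jig(0,-.20,.27),QF)
c=get_calibration("wrist");p,d=snapshot("wrist");cv2.imwrite("pics/w5.png",p[:,:,::-1]);np.savez("pics/w5.npz",p=p,d=d,**c)
W=cloud("wrist",p,d,c);h=cv2.cvtColor(p,cv2.COLOR_RGB2HSV).astype(int);H,S=h[...,0],h[...,1]
J=np.stack([(W[...,:2]-JO)@ex,(W[...,:2]-JO)@ey,W[...,2]],-1)
b=(d>0)&(abs(J[...,0])<.05)&(abs(J[...,1])<.26)
m=b&(S>90)&(H<15)&(H>4)&(J[...,2]<.075)&(J[...,2]>.04)&(J[...,1]<-.03)
Q=J[m];print('tube',len(Q),np.percentile(Q,1,axis=0),np.percentile(Q,99,axis=0),line(Q)[1])
m=b&(S>90)&(H>95)&(H<125)&(J[...,1]<-.15);Q=J[m];print('stop',len(Q),np.percentile(Q,2,axis=0),np.percentile(Q,98,axis=0))
m=b&(S>120)&((H<8)|(H>172))&(J[...,2]>.146);Q=J[m];print('knob',len(Q),Q.mean(0));r=cv2.minAreaRect((Q[:,:2]*1000).astype(np.float32));print(r,line(Q[:,:2])[1],sense()['time'])
E
```

```text
tube 4809 [-0.0136 -0.1993  0.047 ] [ 0.0133 -0.0315  0.0593] [-0.0015 -1.     -0.001 ]
stop 530 [-0.0192 -0.2307 -0.0007] [ 0.0188 -0.2016  0.0653]
knob 17 [ 0.0071 -0.1904  0.3417]
((7.240771293640137, -190.31626892089844), (1.1768301725387573, 7.6726884841918945), 84.79739379882812) [-0.9987  0.0508] 27.975
```

View pics/w5.png

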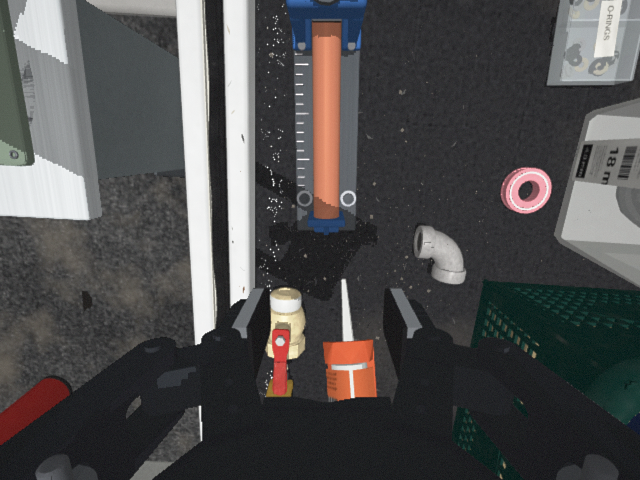

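```bash
python3 - <<'E'
from h import *
np.set_printoptions(precision=4,suppress=True)
ex=np.array([np.cos(JA),np.sin(JA)]);ey=np.array([-ex[1],ex[0]])
move_ptp(jig(0,-.007,.27),down(np.pi+JA-.1))
c=get_calibration("wrist");p,d=snapshot("wrist");cv2.imwrite("pics/w6.png",p[:,:,::-1])
W=cloud("wrist",p,d,c);h=cv2.cvtColor(p,cv2.COLOR_RGB2HSV).astype(int);H,S=h[...,0],h[...,1]
J=np.stack([(W[...,:2]-JO)@ex,(W[...,:2]-JO)@ey,W[...,2]],-1)
m=(d>0)&(abs(J[...,0])<.05)&(abs(J[...,1])<.05)&(S>120)&((H<8)|(H>172))&(J[...,2]>.115)&(J[...,2]<.16)
Q=J[m];print(len(Q),Q.min(0),Q.max(0))
for lo in(.12,.144):
    T=Q[Q[:,2]>lo];r=cv2.minAreaRect((T[:,:2]*1000).astype(np.float32));v=line(T[:,:2])[1];print(lo,len(T),T.mean(0),r,'knob est',-np.arctan(v[1]/v[0]))
s=sense();print(s['time'],s['joint_pos'])
E
```

```text
1068 [-0.0272 -0.019   0.1187] [0.0258 0.0011 0.1509]
0.12 1060 [-0.004  -0.0085  0.1467] ((-0.6973495483398438, -8.857385635375977), (19.360187530517578, 52.91974639892578), 84.56449127197266) knob est 0.0829930575238117
0.144 961 [-0.003  -0.0087  0.1482] ((-0.5507736206054688, -8.811271667480469), (52.66465377807617, 17.60927391052246), 1.808191180229187) knob est 0.08235419180968066
29.0167 [-0.049  -0.121   1.802  -0.0004  1.4607 -1.5739]
```

View pics/w6.png

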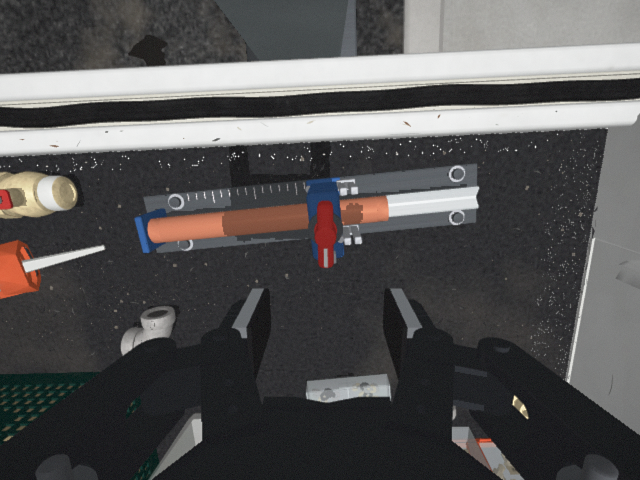

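```bash
python3 - <<'E'
from h import *
np.set_printoptions(precision=3,suppress=True)
P=lambda z:jig(-.0003,-.0078,z)
A=lambda k:down(np.pi+JA-k)
def rep(t): s=sense();print(t,round(s['time'],2),s['eef_pos'],s['force'],s['ft_torque'],round(s['width'],3),s['joint_pos'][5].round(3))
k0=.083
movel(P(.18),A(k0));hit=movel(P(.129),A(k0),vel=.06,stop_force=6);rep(('down',hit))
if not hit:
    gripper_to(0,force=60);rep('grip')
    for k in np.arange(.2,1.26,.15):
        move_ptp(P(.129),A(k));s=sense()
        if np.linalg.norm(s['force'])>40: rep(('high',k));break
        rep(round(k,2))
E
```

```text
('down', False) 30.77 [0.435 0.064 0.129] [-0.317  1.028 -0.015] [-0.005  0.033  0.008] 0.598 -1.594
grip 31.2 [0.435 0.064 0.13 ] [-2.262 -0.942  3.251] [-0.125  0.192  0.015] 0.138 -1.594
0.2 31.45 [0.435 0.064 0.13 ] [-0.554 -1.158  5.864] [-0.145  0.31  -0.043] 0.139 -1.479
0.35 31.72 [0.435 0.064 0.13 ] [-1.39  -0.905  4.934] [-0.182  0.353 -0.028] 0.136 -1.329
0.5 31.98 [0.435 0.064 0.13 ] [-1.805 -2.176  5.653] [-0.296  0.287 -0.017] 0.135 -1.179
0.65 32.25 [0.435 0.064 0.13 ] [-1.883 -1.706  6.63 ] [-0.291  0.394 -0.048] 0.135 -1.029
0.8 32.52 [0.435 0.064 0.13 ] [-2.619 -1.894  9.301] [-0.335  0.353 -0.004] 0.136 -0.88
0.95 32.78 [0.435 0.064 0.13 ] [-3.167 -1.186  5.17 ] [-0.433  0.44  -0.027] 0.134 -0.729
1.1 33.05 [0.435 0.064 0.13 ] [-2.467 -3.062  7.429] [-0.405  0.411 -0.134] 0.138 -0.579
1.25 33.32 [0.435 0.064 0.129] [-2.709 -1.828  6.665] [-0.443  0.488  0.089] 0.135 -0.43
```

Release, back off and check the knob and tube.

```bash
python3 - <<'E'
from h import *
np.set_printoptions(precision=4,suppress=True)
ex=np.array([np.cos(JA),np.sin(JA)]);ey=np.array([-ex[1],ex[0]])
gripper_to(.6);movel(jig(-.0003,-.0078,.27),vel=.15)
pause(.3);movel(jig(0,-.09,.27),down(np.pi/2+JA))
c=get_calibration("wrist");p,d=snapshot("wrist");cv2.imwrite("pics/w7.png",p[:,:,::-1])
W=cloud("wrist",p,d,c);h=cv2.cvtColor(p,cv2.COLOR_RGB2HSV).astype(int);H,S=h[...,0],h[...,1]
J=np.stack([(W[...,:2]-JO)@ex,(W[...,:2]-JO)@ey,W[...,2]],-1)
b=(d>0)&(abs(J[...,0])<.05)
m=b&(abs(J[...,1])<.05)&(S>120)&((H<8)|(H>172))&(J[...,2]>.144)&(J[...,2]<.16)
T=J[m];v=line(T[:,:2])[1];print('knob',len(T),T.mean(0),-np.arctan2(v[1]*np.sign(v[0]),abs(v[0])),cv2.minAreaRect((T[:,:2]*1000).astype(np.float32)))
m=b&(S>90)&(H<15)&(H>4)&(J[...,2]<.075)&(J[...,2]>.04)&(J[...,1]<-.03)
Q=J[m];print('tube',len(Q),np.percentile(Q,1,axis=0),np.percentile(Q,99,axis=0))
m=b&(S>90)&(H<15)&(H>4)&(J[...,2]<.075)&(J[...,2]>.04)&(J[...,1]>.01)
Q=J[m];print('tail',len(Q),np.percentile(Q,1,axis=0),np.percentile(Q,99,axis=0))
s=sense();print(s['time'],s['force'])
E
```

```text
knob 1209 [-0.0009 -0.007   0.1482] 1.1974422585278375 ((-0.2290792465209961, -8.903871536254883), (17.10497283935547, 53.523738861083984), 26.91590690612793)
tube 3624 [-0.0136 -0.1995  0.047 ] [ 0.0131 -0.0329  0.0592]
tail 1153 [-0.0129  0.0125  0.0465] [0.0137 0.0574 0.0594]
35.9167 [ 0.3852  0.1587 -0.3299]
```

View pics/w7.png

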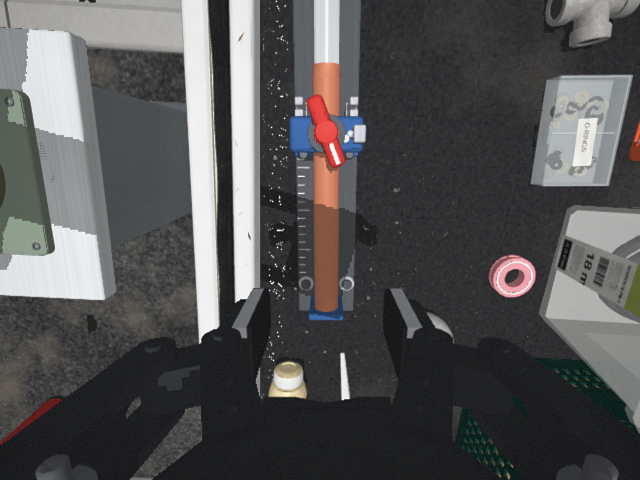

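The knob rests at 1.20 rad, and the tube lies in the rail against the stop with the robot clear of everything. I'm handing it in.

```bash
python3 -c "
from bench import *
job_done();print(sense()['time'])"
```

```text
the job is handed in; nothing more can be done
the job is handed in; nothing more can be done
```

The tube is in the jig against the length stop, the clamp is clicked shut on it, and I handed the job in at about 36 s of the 58 s.

- **Feeding:** I gripped the tube at its middle, lowered it into the V-rail and fed it under the yoke. I then took it again near its tail, fed it further, and pushed its end with the shut fingers until the contact force stopped the arm at the stop.
- **Stop check before clamping:** With the fingers off and the knob measured at about 0.08 rad, the tube's leading end was at jig y -199 mm. The stop's face is nominally at -200 mm.
- **Clamping:** I gripped the handle and turned the knob clockwise, then released it and backed off. Forces on the tool stayed at about 10 N or less.
- **Last checks:** The knob rests at about 1.20 rad, past its detent. The tube spans jig y of about -199.5 to +57 mm and is centred in the rail to within 1 mm. The force on the tool is near zero, with the arm clear of the jig.
- **Disagreements:** The tube's tail measured +57 mm against the nominal +60 mm, and early rail-angle fits from different views differed by up to about 3°. The tube's final alignment matched the value I used.
- **Bystanders:** I did not measure them again at the end. The arm never went near them, and the ones in the last picture look undisturbed.

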